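Seat a round bar against the stop of a drilling jig

ROBOT

A 6-joint arm with a two-finger parallel gripper is mounted at the origin on the work surface. World frame = base frame: x ahead of the robot, y to its left, z up, the work surface at z = 0. Lengths are in mm, angles in degrees, forces in N, time in s.
With the tool pointing down it reaches from about 350 to 850 mm from the base axis. Payload 8.1 kg.
Tool frame: the origin (TCP) lies on the centre line of the jaws, within the pads' length; the fingertips stand 11 mm ahead of it and the grasp point (between the pads) lies 8 mm behind it; z points along the fingers, y is the direction in which the jaws open and shut (so a half turn about z gives the same grasp; the last joint's range is limited). The gripper opens to 85 mm and grips with 20 to 120 N. Pads are 22 mm wide; open, the fingers measure 114 mm over their backs; the gripper's body (76 mm by 85 mm) begins 54 mm behind the grasp point. The pads swing forward as they close: fully open they stand 13 mm farther back than shut.
Start: joints at [71.711, 7.471, 85.268, -0, 87.261, -4.893], TCP at [138.983, 583.686, 242.292] pointing down, gripper open.
Joint ranges: [-169.43, 169.43], [-51.17, 129.36], [1.28, 143.12], [-76.62, 256.62], [0, 156.53], [-152.29, 152.29]. Speed limits (degrees/s): [136.94, 136.94, 159.86, 180, 180, 180].

INTERFACE

Orientations are given as [roll, pitch, yaw] about the fixed x, y, z axes, in that order (R = Rz(yaw) Ry(pitch) Rx(roll)).
In Python, from bench import telemetry, viewer, r gives the robot as it stands.
- The arm moves only by the shell command python3 -m inch 'ROWS' [FORCE]. ROWS is JSON, a list of rows, each a list of 3 entries, a list of its own where there are three numbers: the shift along the tool's x, y, z in cm, then the turn, a rotation vector about the tool's x, y, z in rad, then the opening, from 0 (shut) to 1 (fully open). A call has 1 to 20 rows; each row is the pose to reach, as a shift and turn from the pose commanded when the call began, along the tool's axes at that moment; what a row does not reach only later rows make up. A row lasts 1/10 s, in which the tool goes at most 50 mm and 8.59 degrees, less where a joint would pass 70% of its speed; a pose out of reach is approached as far as the arm can. A call with a gripper value outside its range is refused whole. The fingers move at their own pace and stop on an object; FORCE is the grip in N (left out, the last holds). Time passes only in rows, so rows that repeat a pose let the fingers close. It gives the time, the measured TCP pose, the force and the opening at its end, in the units of the state.
- telemetry.sense(): the state, without advancing time (a new reading comes with each control period).
- viewer.snapshot(name): name is "scene" or "top" or "wrist"; returns the picture (480x640x3 uint8, red, green, blue); there is no depth.
- viewer.camera_model(name): a dict with "fx", "fy", "cx", "cy" (pixels), "cam_to_world" (4x4, takes a point from camera to world coordinates); the wrist camera has in their place "mount" (4x4, takes a point from camera to tool coordinates, whose origin is the TCP and whose axes are the flange's). Camera axes: x right, y down, z forward; pixel columns grow to the right and rows downward; lengths in mm; the calibration is good to about 2 mm. A picture is of the moment at which its call begins: read the wrist's pose just before it. camera_model takes no time and is no camera call.
- r.hand_in(): hands the job in, once; it reports no verdict.
The state is a dict: "time": time; "joint_pos": joint angles; "qd": joint speeds; "joint_efforts": joint torques, N m; "tool_pos": TCP position; "tcp_rot": TCP orientation; "ft_force": force on the tool from outside, world axes, zero at the start; "wrist_torque": the same for the moment, N m; "finger_gap": finger opening in mm.
Only numpy, scipy, OpenCV 4.12 (cv2) and the standard library are available. Lean on these libraries where they do the work, as an engineer would, in place of code of your own. Each camera call takes 0.05 s, during which the arm holds its last target.

TASK

Lift the round steel bar off its rest and lay it in the V-groove of the wooden drilling jig, in the open stretch well short of the bridge, and let go of it. Then push it along the groove, under the bridge, until it bears on the tip of the steel stop: press it home lightly, so that for about half a second the stop itself bears some 4 to 8 N on top of the groove's friction, never more than 12 N, and back away leaving the bar lying against the stop. Do not shift the stop and leave the jar, the screwdriver and the wood offcut alone.

Things in the scene. Friction and masses are not known exactly. Their poses are not given: they have to be found in the camera images.
- bar: plain solid round steel bar, diameter 30 mm, length 140 mm, both ends alike and flat, mass 0.46 to 0.92 kg. Origin: middle of the bar, on its axis. Own x axis runs along the bar (either way round). It starts lying level on the rest, its axis 45.2 mm above the bench.
- rest: low wooden rest that carries the bar at the start, fixed: board 120 x 90 x 12 mm with two V-saddles, each 22 mm long and 60 mm wide, centred at x = -45 and 45 mm; saddle tops 35.5 mm above the bench. Between the saddles only the board (top at 12 mm) is below the bar. Origin: centre of the underside; x along the bar.
- jig: wooden drilling jig, fixed. Origin: centre of the underside of its base board (310 x 120 x 20 mm); x along the groove to the stop, z up. On it a V-block, x -140 to 140 mm, 60 mm wide, flat top 45.5 mm above the bench, with a 90 degree V-groove along its middle. A bar in the groove has its axis at y = 0, z = 55.2 mm; sliding it takes about 2.5 to 10.5 N (dry friction, differs each time).
- groove_start (a point): open end of the groove, at the jig's x = -140 mm, y = 0, z = 55.2 mm (axis height of a bar in the groove); axes as the jig's. The V is 11.5 mm deep (bottom at z = 34 mm) and 23 mm wide. From here to x = 50 mm the groove is open from above.
- bridge (a point): aluminium bridge over the groove, x = 50 to 86 mm of the jig, 90 mm wide: legs at y = 31 to 45 mm either side, underside at z = 78 mm, steel drill bush on top up to z = 96 mm. This point: middle of the underside; axes as the jig's. Beyond it an end block (x = 128 to 140 mm, 82 mm high) carries the stop.
- stop: steel stop rod on the groove's axis, beyond the bridge; 20 mm collar. Origin: centre of the collar's face, at x = 102 to 118 mm, z = 55.2 mm of the jig; x as the jig's, away from the bar. The bar bears on a 14 mm button tip screwed into that face and counted as part of the stop: it sticks out 4 to 12 mm towards the bar, set differently each time and not measured. Rigid; slips above about 30 N.
- jar: glass screw jar with a steel lid, 66 mm in diameter, 95 mm high, standing on the bench beyond the work; bystander. Origin: centre of the underside.
- screwdriver: screwdriver with a wooden handle, about 200 mm long, lying on the bench beyond the work; bystander. x along it towards the tip.
- offcut: offcut of pale wood, 120 x 45 x 38 mm, lying on the bench beyond the work; bystander. Origin: centre of the underside.
There are look-alikes about, which are no part of the job. Of the things that look like the bar, the middle-sized one is meant.

How it is judged:
By the outcome, as a careful person would: the job done as asked, in the order asked, and still so for the second after the job is handed in, with the robot touching nothing.
It also fails if it takes over 72 s, if anything falls off the work surface, if the arm or the gripper's body presses on something with over 40 N, if the wrist force passes 120 N, or if a joint passes its speed limit or range.

## Working session

There is one attempt and no reset: what is moved stays moved. The work goes in short steps, Python scripts to look and compute and a shell command to move; the robot and the scene stay as the last step left them, time stands still between calls to the robot, and variables do not carry over. Pictures are saved under pics/ and viewed, and the job is handed in when it is done.

```bash
ls; mkdir -p pics; python3 - <<'E'
from bench import telemetry, viewer, r
import cv2,numpy as np
np.set_printoptions(precision=3,suppress=True)
print(telemetry.sense())
for n in ["scene","top","wrist"]:
    m=viewer.camera_model(n); print(n,m)
    im=viewer.snapshot(n); cv2.imwrite(f"pics/{n}0.png",im[:,:,::-1])
E
```

```text
pics
{'time': 0.0, 'joint_pos': array([71.712,  7.515, 85.331, -0.002, 87.259, -4.893]), 'qd': array([ 0.028, -0.003, -0.046,  0.017,  0.014,  0.018]), 'joint_efforts': array([  0.003, -56.941, -50.055,   0.   ,   0.015,   0.   ]), 'tool_pos': array([138.816, 583.181, 241.23 ]), 'tcp_rot': array([-179.895,   -0.007,  166.606]), 'ft_force': array([ 0.499, -0.127,  0.25 ]), 'wrist_torque': array([0.001, 0.023, 0.003]), 'finger_gap': 85.34647325012672}
scene {'fx': 444.2395157021277, 'fy': 444.2395157021277, 'cx': 312.32978665521046, 'cy': 239.982951281057, 'cam_to_world': array([[   0.512,    0.453,   -0.73 , 1237.207],
       [   0.859,   -0.269,    0.435, -466.51 ],
       [   0.001,   -0.85 ,   -0.526,  581.765],
       [   0.   ,    0.   ,    0.   ,    1.   ]])}
top {'fx': 447.5978144779344, 'fy': 447.5978144779344, 'cx': 318.421296427279, 'cy': 239.51665995561115, 'cam_to_world': array([[  0.019,  -0.982,   0.185, 373.73 ],
       [ -1.   ,  -0.015,   0.026, -70.311],
       [ -0.022,  -0.186,  -0.982, 814.494],
       [  0.   ,   0.   ,   0.   ,   1.   ]])}
wrist {'fx': 356.3859878802201, 'fy': 356.3859878802201, 'cx': 311.5282835432512, 'cy': 242.30420010895685, 'mount': array([[   0.001,   -0.951,   -0.308,   79.11 ],
       [   1.   ,    0.001,   -0.   ,   -0.938],
       [   0.   ,   -0.308,    0.951, -130.505],
       [   0.   ,    0.   ,    0.   ,    1.   ]])}
```

View pics/scene0.png

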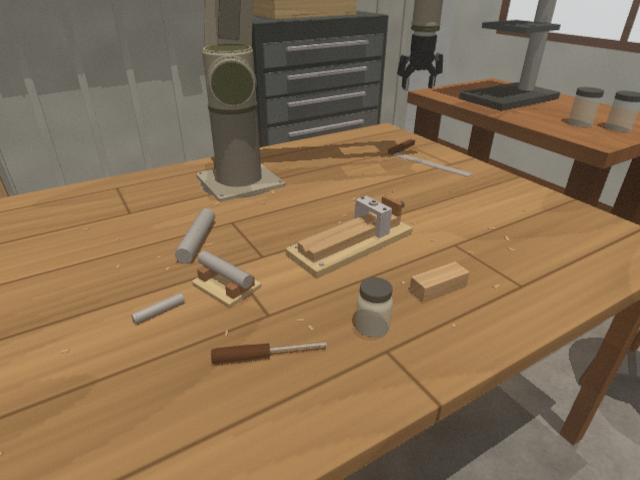

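View pics/top0.png

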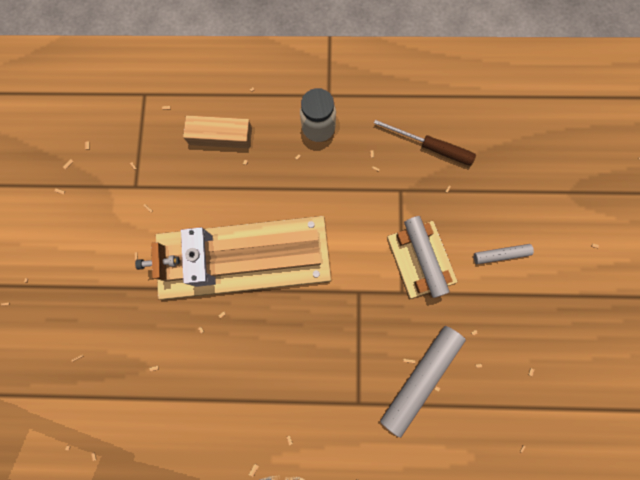

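View pics/wrist0.png

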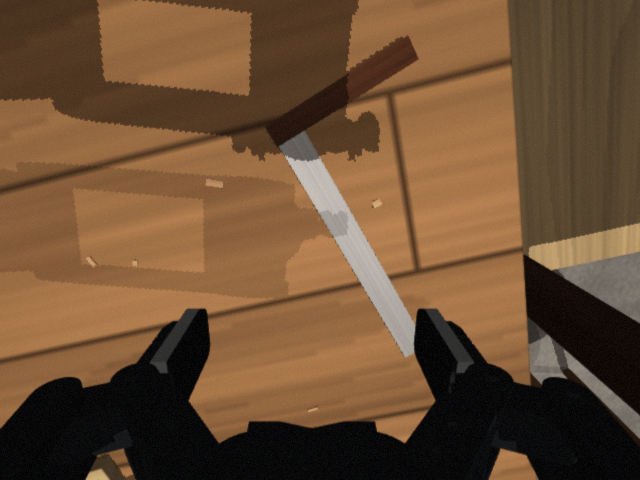

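The top view shows the bar on the rest at about (427,257), and the jig at (243,258) with its stop to the left. The scene view confirms it. Next I zoom in and take masks.

```bash
python3 - <<'E'
import cv2,numpy as np
im=cv2.imread("pics/top0.png")
a=im[200:310,120:340]; b=im[200:310,370:550]
cv2.imwrite("pics/cj.png",cv2.resize(a,None,fx=3.6,fy=3.6,interpolation=cv2.INTER_CUBIC))
cv2.imwrite("pics/cb.png",cv2.resize(b,None,fx=4.4,fy=4.4,interpolation=cv2.INTER_CUBIC))
h=cv2.cvtColor(im,cv2.COLOR_BGR2HSV)
for p in [(225,230),(250,290),(430,270),(300,150),(320,300),(250,260),(395,250),(420,240),(505,253)]: print(p,h[p[1],p[0]])
E
```

```text
(225, 230) [ 18 114 228]
(250, 290) [ 15 128  74]
(430, 270) [  9  20 183]
(300, 150) [ 14 155 160]
(320, 300) [ 15 155 170]
(250, 260) [ 15 131 224]
(395, 250) [ 24  99 229]
(420, 240) [  9  21 202]
(505, 253) [  9  22 166]
```

View pics/cj.png

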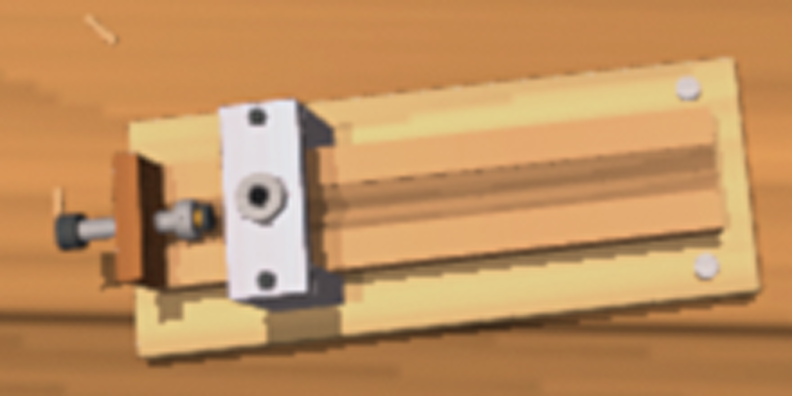

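View pics/cb.png

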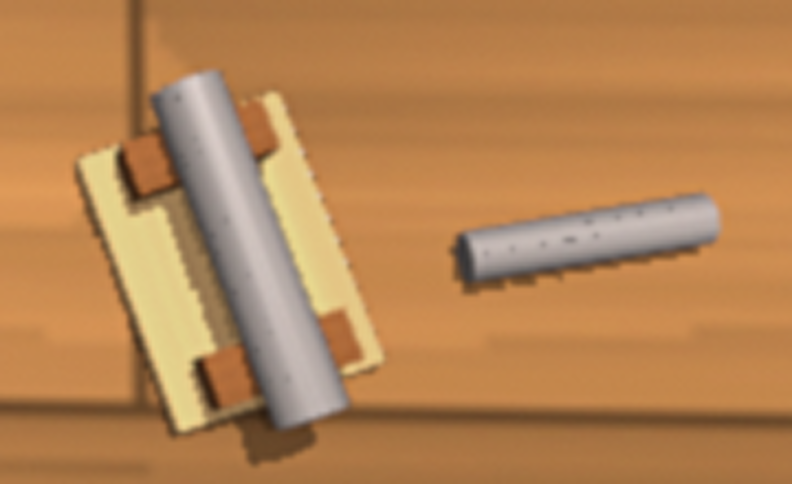

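```bash
cat > h.py <<'E'
import numpy as np,cv2
from bench import telemetry, viewer, r
from scipy.spatial.transform import Rotation as Rn
np.set_printoptions(precision=2,suppress=True)
def ray(m,T,uv):
    d=np.array([(uv[0]-m['cx'])/m['fx'],(uv[1]-m['cy'])/m['fy'],1.])
    return T[:3,3],T[:3,:3]@d
def onz(m,T,uv,z):
    o,d=ray(m,T,uv); return o+d*(z-o[2])/d[2]
def proj(m,T,P):
    p=T[:3,:3].T@(np.asarray(P,float)-T[:3,3]); return np.array([m['fx']*p[0]/p[2]+m['cx'],m['fy']*p[1]/p[2]+m['cy']])
def tool():
    s=telemetry.sense(); A=np.eye(4); A[:3,:3]=Rn.from_euler('xyz',s['tcp_rot'],degrees=True).as_matrix(); A[:3,3]=s['tool_pos']; return A
E
python3 - <<'E'
from h import *
m=viewer.camera_model("top");T=m['cam_to_world']
f=lambda p,s,o:((np.array(p)+.5)/s-.5+np.array(o))
J=[(130,122),(735,58),(758,290),(140,355)]
W=[onz(m,T,f(p,3.6,(120,200)),20)[:2] for p in J]
print("jig corners",W); c=np.mean(W,0); print("c",c)
for a,b in((1,0),(2,3)): d=W[b]-W[a]; print(np.linalg.norm(d),np.degrees(np.arctan2(d[1],d[0])))
for a,b in((1,2),(0,3)): d=W[b]-W[a]; print(np.linalg.norm(d),np.degrees(np.arctan2(d[1],d[0]))+180)
for p in [(715,108),(722,232)]: print("blk",onz(m,T,f(p,3.6,(120,200)),45.5))
for p in [(717,148),(717,170)]: print("groove",onz(m,T,f(p,3.6,(120,200)),45.5))
R=[(78,158),(275,92),(382,360),(178,433)]
W=[onz(m,T,f(p,4.4,(370,200)),12)[:2] for p in R]; print("rest",W,np.mean(W,0))
im=cv2.imread("pics/top0.png");h=cv2.cvtColor(im,cv2.COLOR_BGR2HSV)
k=((h[...,1]<45)&(h[...,2]>90)).astype(np.uint8); k[:200]=0;k[:,:370]=0
n,l,st,ce=cv2.connectedComponentsWithStats(k)
for i in range(1,n):
    if st[i,4]>200:
        cs,_=cv2.findContours((l==i).astype(np.uint8),0,2); rc=cv2.minAreaRect(cs[0]); bx=cv2.boxPoints(rc)
        P=np.array([onz(m,T,q,45.2) for q in bx])[:,:2]
        L=[np.linalg.norm(P[j]-P[(j+1)%4]) for j in range(4)]
        j=int(np.argmax(L[:2])); d=P[(j+1)%4]-P[j]
        print(ce[i],P.mean(0),L[:2],np.degrees(np.arctan2(d[1],d[0])))
E
```

```text
jig corners [array([530.38, 247.73]), array([567.92, -58.66]), array([450.47, -71.98]), array([413.22, 232.52])]
c [490.5  87.4]
308.68132827194864 96.9843796156852
306.7710320090046 96.97307342756757
118.20141622285762 6.467655567475504
118.13909126164076 7.393862883638178
blk [536.48 -49.7   45.5 ]
blk [475.61 -54.23  45.5 ]
groove [516.65 -51.05  45.5 ]
groove [505.81 -51.26  45.5 ]
rest [array([ 534.41, -174.9 ]), array([ 563.58, -256.79]), array([ 452.82, -296.76]), array([ 422.  , -213.99])] [ 493.2  -235.61]
[426.57 256.75] [ 493.61 -237.15] [np.float64(28.934724445110092), np.float64(141.58477590478282)] -160.83992582395925
[504.02 253.47] [ 499.29 -371.18] [np.float64(98.25378527900698), np.float64(18.92895725526691)] -79.93633904546391
[422.38 381.23] [ 286.52 -227.09] [np.float64(194.6745725834241), np.float64(40.04485367864894)] -35.38174911277723
```

```bash
cat >> h.py <<'E'
def rel(pos,yaw,A=None):
    """shift cm in tool axes, rotvec rad from measured pose to tool-down pose"""
    A=tool() if A is None else A
    R=Rn.from_euler('xyz',[180,0,yaw],degrees=True).as_matrix()
    s=A[:3,:3].T@(np.array(pos)-A[:3,3])/10
    w=Rn.from_matrix(A[:3,:3].T@R).as_rotvec()
    print("shift",np.round(s,2),"rot",np.round(w,3))
E
python3 - <<'E'
from h import *
rel([500,200,240],93); rel([493.6,-237.1,150],19.2)
E
```

```text
shift [-44.01 -28.92   0.18] rot [-0.    0.    1.28]
shift [-53.52 -71.57   9.25] rot [-0.    0.    2.57]
```

```bash
python3 -m inch '[[[-44,-28.9,0],[0,0,1.28],1],[[-44,-28.9,0],[0,0,1.28],1],[[-44,-28.9,0],[0,0,1.28],1],[[-44,-28.9,0],[0,0,1.28],1],[[-44,-28.9,0],[0,0,1.28],1],[[-44,-28.9,0],[0,0,1.28],1],[[-44,-28.9,0],[0,0,1.28],1],[[-44,-28.9,0],[0,0,1.28],0.6],[[-44,-28.9,0],[0,0,1.28],0.6],[[-44,-28.9,0],[0,0,1.28],0.6],[[-53.5,-71.6,5],[0,0,2.57],0.6],[[-53.5,-71.6,5],[0,0,2.57],0.6],[[-53.5,-71.6,5],[0,0,2.57],0.6],[[-53.5,-71.6,5],[0,0,2.57],0.6],[[-53.5,-71.6,5],[0,0,2.57],0.6],[[-53.5,-71.6,5],[0,0,2.57],0.6],[[-53.5,-71.6,5],[0,0,2.57],0.6],[[-53.5,-71.6,5],[0,0,2.57],0.6],[[-53.5,-71.6,5],[0,0,2.57],0.6],[[-53.5,-71.6,5],[0,0,2.57],0.6]]' 60; python3 - <<'E'
from h import *
s=telemetry.sense();print(s)
rel([493.6,-237.1,150],19.2)
E
```

```text
time: 2.15
tool_pos: [492.3, -241.4, 191.2]
tcp_rot: [180.0, 0.1, 18.9]
ft_force: [-1.1, 0.5, 0.2]
finger_gap: 51.2
{'time': 2.15, 'joint_pos': array([-31.42,   1.22,  97.22,  -0.09,  81.61,  39.66]), 'qd': array([-4.74,  5.31, -4.64,  2.05,  0.65, -9.97]), 'joint_efforts': array([ -0.93, -50.29, -49.51,  -0.4 ,  -0.4 ,   0.73]), 'tool_pos': array([ 492.32, -241.38,  191.17]), 'tcp_rot': array([179.98,   0.1 ,  18.93]), 'ft_force': array([-1.06,  0.5 ,  0.24]), 'wrist_torque': array([0.01, 0.04, 0.03]), 'finger_gap': 51.18083961115517}
shift [ 0.27 -0.36  4.12] rot [ 0.    0.   -0.01]
```

```bash
python3 -m inch '[[[0,0,0],[0,0,0],0.6],[[0,0,0],[0,0,0],0.6]]'; python3 - <<'E'
from h import *
A=tool(); im=viewer.snapshot("wrist"); cv2.imwrite("pics/w1.png",im[:,:,::-1]); np.save("A1.npy",A); print(A)
E
```

```text
time: 2.35
tool_pos: [493.4, -235.9, 192.0]
tcp_rot: [-179.9, 0.0, 19.4]
ft_force: [-0.2, -0.4, -1.0]
finger_gap: 51.2
[[   0.94    0.33   -0.    493.43]
 [   0.33   -0.94    0.   -235.93]
 [  -0.     -0.     -1.    192.03]
 [   0.      0.      0.      1.  ]]
```

View pics/w1.png

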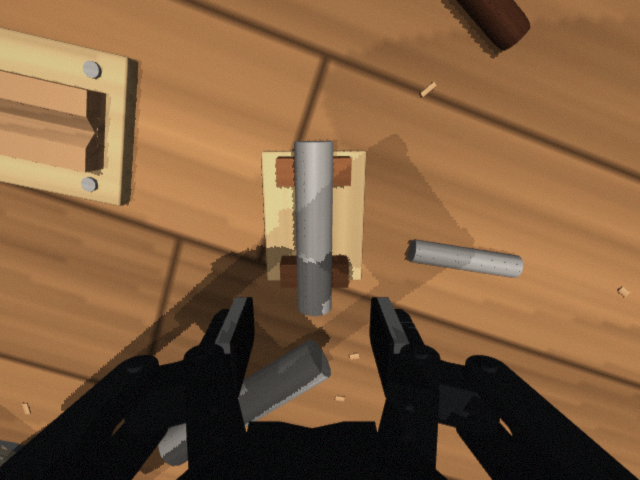

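```bash
python3 - <<'E'
from h import *
A=np.load("A1.npy");m=viewer.camera_model("wrist");T=A@m['mount']
# bar edges by eye->column scan
im=cv2.imread("pics/w1.png");h=cv2.cvtColor(im,cv2.COLOR_BGR2HSV)
k=((h[...,1]<60)&(h[...,2]>40)).astype(np.uint8); k[:130]=0;k[330:]=0;k[:,:280]=0;k[:,350:]=0
pts=[]
for v in range(150,300,10):
    c=np.where(k[v])[0]; pts.append((v,c.min(),c.max()))
print(pts)
# centre line at axis height
P=np.array([onz(m,T,((a+b)/2,v),45.2)[:2] for v,a,b in pts])
d=np.polyfit(P[:,0],P[:,1],1);print("yaw",np.degrees(np.arctan(d[0])),"y at x=493.6:",np.polyval(d,493.6))
rows=np.where(k[:,305:325].any(1))[0];print(rows.min(),rows.max())
print("ends",onz(m,T,(314,rows.min()),60),onz(m,T,(314,rows.max()),35),onz(m,T,(314,rows.max()),45))
# jig in this view: V-block end corners & base
print(tool()[:3,3])
E
```

```text
[(150, np.int64(294), np.int64(332)), (160, np.int64(295), np.int64(332)), (170, np.int64(295), np.int64(332)), (180, np.int64(295), np.int64(331)), (190, np.int64(295), np.int64(331)), (200, np.int64(296), np.int64(331)), (210, np.int64(296), np.int64(331)), (220, np.int64(296), np.int64(331)), (230, np.int64(296), np.int64(331)), (240, np.int64(296), np.int64(331)), (250, np.int64(297), np.int64(331)), (260, np.int64(297), np.int64(331)), (270, np.int64(297), np.int64(331)), (280, np.int64(297), np.int64(331)), (290, np.int64(298), np.int64(330))]
yaw 19.918090583450017 y at x=493.6: -238.33667819139293
141 315
ends [ 559.01 -215.33   60.  ] [ 414.97 -266.63   35.  ] [ 420.27 -264.69   45.  ]
[ 493.68 -235.45  192.29]
```

```bash
python3 - <<'E'
from h import *
rel([493.6,-238.2,48.2],19.7)
E
```

```text
shift [-0.1   0.27 14.41] rot [-0. -0. -0.]
```

```bash
python3 -m inch '[[[-0.1,0.27,4],[0,0,0],0.6],[[-0.1,0.27,8],[0,0,0],0.6],[[-0.1,0.27,11],[0,0,0],0.6],[[-0.1,0.27,13],[0,0,0],0.6],[[-0.1,0.27,14.4],[0,0,0],0.6],[[-0.1,0.27,14.4],[0,0,0],0.6],[[-0.1,0.27,14.4],[0,0,0],0.6]]'; python3 - <<'E'
from h import *
print(tool()[:3,3]); rel([493.6,-238.2,48.2],19.7)
E
```

```text
time: 3.1
tool_pos: [494.2, -239.2, 49.3]
tcp_rot: [180.0, -0.0, 19.4]
ft_force: [-0.1, 0.1, 0.1]
finger_gap: 51.3
[ 494.22 -239.23   49.27]
shift [-0.02 -0.12  0.11] rot [ 0.   -0.   -0.01]
```

```bash
python3 -m inch '[[[0,-0.05,0.1],[0,0,0],0.6],[[0,-0.05,0.1],[0,0,0],0],[[0,-0.05,0.1],[0,0,0],0],[[0,-0.05,0.1],[0,0,0],0],[[0,-0.05,0.1],[0,0,0],0],[[0,-0.05,0.1],[0,0,0],0],[[0,-0.05,0.1],[0,0,0],0],[[0,-0.05,0.1],[0,0,0],0]]' 60; python3 - <<'E'
from h import *
s=telemetry.sense();print(s['finger_gap'],s['ft_force'],s['wrist_torque'],s['tool_pos'],s['tcp_rot'])
E
```

```text
time: 3.9
tool_pos: [493.6, -237.8, 48.7]
tcp_rot: [-179.9, -0.0, 19.4]
ft_force: [-4.9, 10.7, 13.0]
finger_gap: 27.7
27.663410420782927 [-4.92 10.71 12.96] [1.82 0.85 0.08] [ 493.55 -237.76   48.74] [-179.87   -0.04   19.37]
```

```bash
python3 - <<'E'
from h import *
im=viewer.snapshot("wrist"); cv2.imwrite("pics/w2.png",im[:,:,::-1])
c=im[200:400,210:420,::-1];cv2.imwrite("pics/w2c.png",cv2.resize(c,None,fx=2.9,fy=2.9,interpolation=cv2.INTER_CUBIC))
im=viewer.snapshot("scene"); c=im[200:320,150:290,::-1];cv2.imwrite("pics/s2c.png",cv2.resize(c,None,fx=4.5,fy=4.5,interpolation=cv2.INTER_CUBIC))
E
```

```text
(no output)
```

View pics/w2c.png

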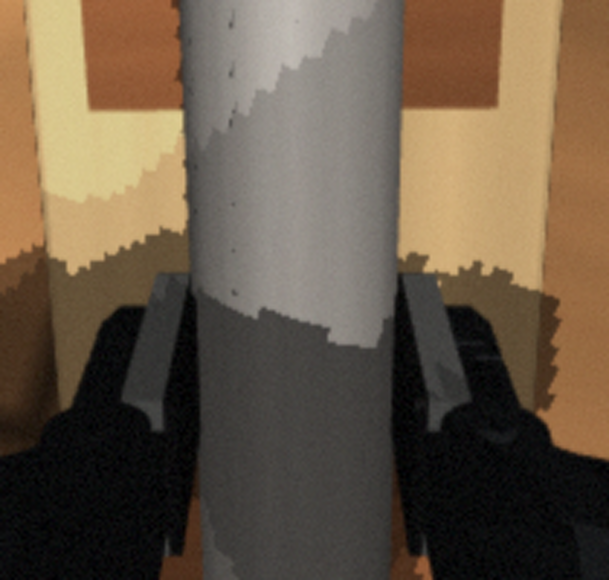

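View pics/s2c.png

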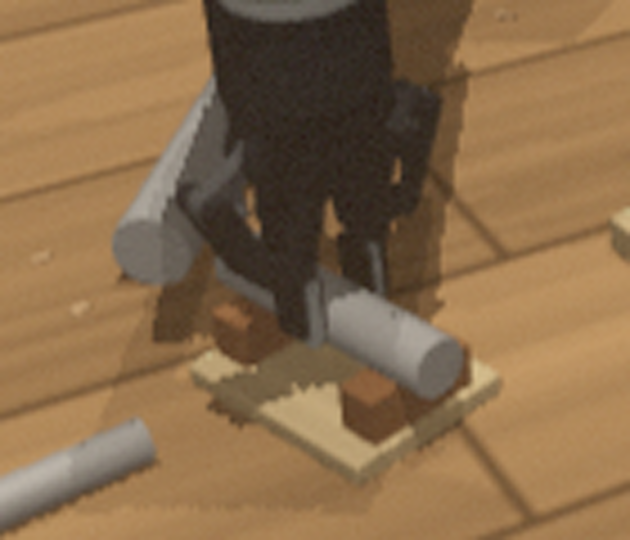

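The bar is between the pads, but the gap reads 27.7 mm, so the pads may be biting above the middle of the bar. I'll regrip slightly lower.

```bash
python3 -m inch '[[[0,0,0],[0,0,0],0.5],[[0,0,0],[0,0,0],0.5],[[0,0.03,0.3],[0,0,0],0.5],[[0,0.03,0.3],[0,0,0],0.5]]' 60; python3 -m inch '[[[0,0,0],[0,0,0],0],[[0,0,0],[0,0,0],0],[[0,0,0],[0,0,0],0],[[0,0,0],[0,0,0],0],[[0,0,0],[0,0,0],0],[[0,0,0],[0,0,0],0]]' 60; python3 - <<'E'
from h import *
s=telemetry.sense();print(s['finger_gap'],s['ft_force'],s['wrist_torque'],s['tool_pos'],s['tcp_rot'])
E
```

```text
time: 4.4
tool_pos: [493.2, -239.6, 43.9]
tcp_rot: [-180.0, 0.0, 19.3]
ft_force: [0.2, 0.0, -0.2]
finger_gap: 42.8
time: 5.0
tool_pos: [492.7, -238.0, 44.3]
tcp_rot: [-179.8, 0.1, 19.4]
ft_force: [-5.0, 8.5, 8.9]
finger_gap: 27.8
27.817087439481575 [-5.01  8.47  8.86] [1.41 0.87 0.08] [ 492.69 -237.98   44.33] [-179.81    0.06   19.37]
```

```bash
python3 -m inch '[[[0,0,0],[0,0,0],0.5],[[0,0,0],[0,0,0],0.5],[[0,-0.17,-0.42],[0,0,0],0.5],[[0,-0.17,-0.42],[0,0,0],0.5],[[0,-0.17,-0.42],[0,0,0],0.5]]' 60; python3 -m inch '[[[0,0,0],[0,0,0],0],[[0,0,0],[0,0,0],0],[[0,0,0],[0,0,0],0],[[0,0,0],[0,0,0],0],[[0,0,0],[0,0,0],0],[[0,0,0],[0,0,0],0]]' 60; python3 - <<'E'
from h import *
s=telemetry.sense();print(s['finger_gap'],s['ft_force'],s['wrist_torque'],s['tool_pos'],s['tcp_rot'])
E
```

```text
time: 5.5
tool_pos: [493.1, -238.1, 48.8]
tcp_rot: [180.0, -0.0, 19.4]
ft_force: [0.1, -0.7, 0.2]
finger_gap: 42.8
time: 6.1
tool_pos: [492.9, -237.8, 48.9]
tcp_rot: [-180.0, 0.0, 19.4]
ft_force: [-1.8, 2.0, 5.9]
finger_gap: 27.8
27.80405075073821 [-1.82  2.05  5.89] [0.35 0.42 0.05] [ 492.92 -237.82   48.89] [-179.99    0.     19.36]
```

```bash
python3 -m inch '[[[0,0,-1],[0,0,0],0],[[0,0,-3],[0,0,0],0],[[0,0,-6],[0,0,0],0],[[0,0,-9],[0,0,0],0],[[0,0,-9],[0,0,0],0],[[0,0,-9],[0,0,0],0],[[0,0,-9],[0,0,0],0]]' 60; python3 - <<'E'
from h import *
s=telemetry.sense();print(s['finger_gap'],s['ft_force'],s['wrist_torque'],s['tool_pos'],s['tcp_rot'])
im=viewer.snapshot("wrist"); cv2.imwrite("pics/w3.png",im[:,:,::-1])
A=tool(); np.save("A3.npy",A)
u=np.array([np.cos(np.radians(97)),np.sin(np.radians(97))]); c=np.array([490.5,87.4])
p=c-60*u; print(p); rel([p[0],p[1],140],97)
E
```

```text
time: 6.8
tool_pos: [491.4, -237.0, 135.8]
tcp_rot: [-179.8, 0.2, 19.4]
ft_force: [0.5, 0.2, -7.6]
finger_gap: 27.8
27.799629039497837 [ 0.48  0.16 -7.62] [0.08 0.01 0.  ] [ 491.39 -236.98  135.79] [-179.82    0.15   19.35]
[497.81  27.85]
shift [  9.39 -24.77  -0.37] rot [-0.01  0.   -1.35]
```

View pics/w3.png

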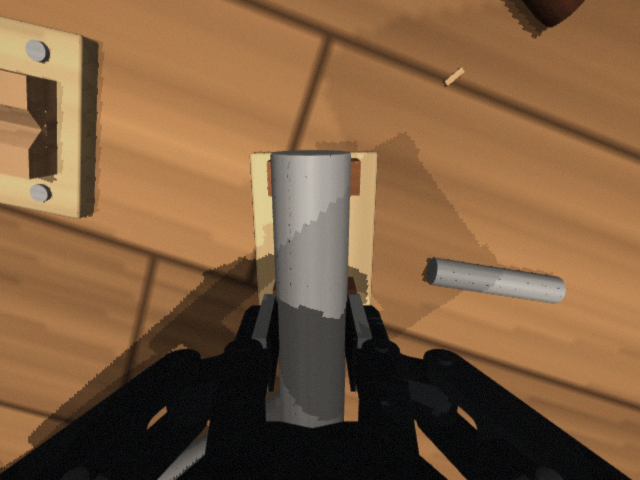

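```bash
python3 -m inch '[[[1,-3,-4],[0,0,-0.14],0],[[2,-6,-4.5],[0,0,-0.28],0],[[3,-8.5,-4.5],[0,0,-0.4],0],[[4,-11,-4.5],[0,0,-0.53],0],[[5,-13.5,-4.5],[0,0,-0.66],0],[[6,-16,-4.5],[0,0,-0.8],0],[[7,-18.5,-4.5],[0,0,-0.93],0],[[8,-21,-4.5],[0,0,-1.06],0],[[9,-23.5,-4.5],[0,0,-1.2],0],[[9.4,-24.8,-4.5],[0,0,-1.3],0],[[9.4,-24.8,-4.5],[0,0,-1.35],0],[[9.4,-24.8,-4.5],[0,0,-1.35],0],[[9.4,-24.8,-4.5],[0,0,-1.35],0],[[9.4,-24.8,-4.5],[0,0,-1.35],0]]'; python3 - <<'E'
from h import *
A=tool(); im=viewer.snapshot("wrist"); cv2.imwrite("pics/w4.png",im[:,:,::-1]); np.save("A4.npy",A); print(A[:3,3])
s=telemetry.sense();print(s['finger_gap'],s['ft_force'],s['tcp_rot'])
im=viewer.snapshot("top"); cv2.imwrite("pics/t4.png",im[:,:,::-1])
E
```

```text
time: 8.25
tool_pos: [499.0, 26.9, 182.7]
tcp_rot: [-179.9, -0.0, 96.6]
ft_force: [-0.1, -0.9, -7.3]
finger_gap: 27.6
[498.99  26.91 182.71]
27.547792089863883 [ 0.62 -1.02 -7.79] [-179.95   -0.     96.61]
```

View pics/w4.png

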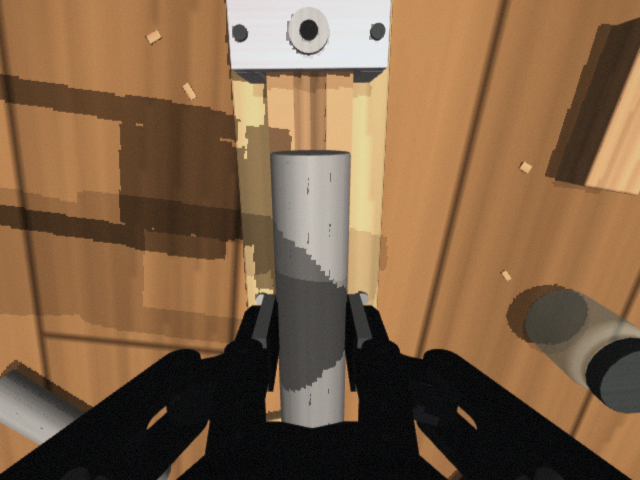

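```bash
python3 - <<'E'
import cv2
im=cv2.imread("pics/w4.png");c=im[0:290,215:410]
cv2.imwrite("pics/w4c.png",cv2.resize(c,None,fx=2,fy=2,interpolation=cv2.INTER_CUBIC))
E
```

```text
(no output)
```

View pics/w4c.png

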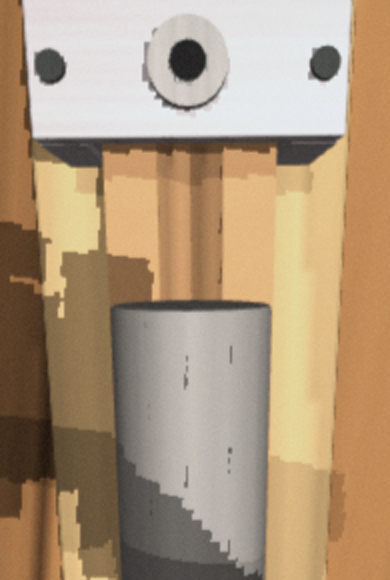

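```bash
python3 - <<'E'
from h import *
A=np.load("A4.npy");m=viewer.camera_model("wrist");T=A@m['mount']
g=lambda u,v,z: onz(m,T,(u,v),z)[:2]
b=[g(267,100,45.5),g(352.5,100,45.5)];print("blk",b,np.mean(b,0))
b2=[g(270,137,45.5),g(352,137,45.5)];print("blk",b2,np.mean(b2,0))
L=[g(237.5,125,20),g(246.5,280,20)];R=[g(387.5,100,20),g(378.5,270,20)]
for q in(L,R):
    d=q[0]-q[1];print(q,np.degrees(np.arctan2(d[1],d[0])))
print("bush",g(308.5,30,96))
gr=[g(215+156/2,120,45.5),g(215+222/2,120,45.5)];print("groove",gr,np.mean(gr,0))
th=np.radians(97);u=np.array([np.cos(th),np.sin(th)]);n=np.array([-u[1],u[0]]);c=np.array([490.5,87.4])
for nm,p in [("blk",np.mean(b,0)),("blk2",np.mean(b2,0)),("bush",g(308.5,30,96)),("L0",L[0]),("L1",L[1]),("R0",R[0]),("R1",R[1]),("gr",np.mean(gr,0))]: print(nm,(p-c)@u,(p-c)@n)
print("cam bar end",g(311,150,70))
E
```

```text
blk [array([456.29, 118.6 ]), array([515.68, 125.5 ])] [485.99 122.05]
blk [array([460.36,  94.08]), array([519.06, 100.91])] [489.71  97.49]
[array([431.62,  99.14]), array([446.48, -31.87])] 96.47157681970155
[array([544.78, 130.6 ]), array([562.2 ,  -8.65])] 97.13069578435278
bush [482.02 153.4 ]
groove [array([475.67, 107.53]), array([498.97, 110.24])] [487.32 108.88]
blk 34.93813937235456 0.2555933752483499
blk2 10.113121012925465 -0.44753404182301804
bush 66.54294733487471 0.3760540437418083
L0 18.830655272422042 57.011051530941636
L1 -113.02050620011919 58.227112926160665
R0 36.265748632289586 -59.14355091464339
R1 -104.06914775702639 -59.46366543831487
gr 21.709740273985872 0.5355790760361101
cam bar end [490.65  89.92]
```

```bash
python3 - <<'E'
from h import *
rel([497.8,27.9,62.5],96.9); rel([497.8,27.9,59],96.9)
E
```

```text
shift [ 0.12 -0.12 12.07] rot [-0.   -0.   -0.01]
shift [ 0.12 -0.12 12.42] rot [-0.   -0.   -0.01]
```

```bash
python3 -m inch '[[[0.1,-0.12,3],[0,0,0],0],[[0.1,-0.12,6],[0,0,-0.01],0],[[0.1,-0.12,9],[0,0,-0.01],0],[[0.1,-0.12,11],[0,0,-0.01],0],[[0.1,-0.12,12],[0,0,-0.01],0],[[0.1,-0.12,12],[0,0,-0.01],0],[[0.1,-0.12,12],[0,0,-0.01],0],[[0.1,-0.12,12],[0,0,-0.01],0]]'; python3 - <<'E'
from h import *
s=telemetry.sense();print(s['finger_gap'],s['ft_force'],s['tcp_rot'],s['wrist_torque'])
im=viewer.snapshot("wrist"); cv2.imwrite("pics/w5.png",im[:,:,::-1])
rel([497.8,27.9,59],96.9)
im=viewer.snapshot("scene"); c=im[160:290,260:430,::-1];cv2.imwrite("pics/s5c.png",cv2.resize(c,None,fx=4.5,fy=4.5,interpolation=cv2.INTER_CUBIC))
E
```

```text
time: 9.15
tool_pos: [499.2, 28.0, 65.0]
tcp_rot: [179.9, 0.0, 97.3]
ft_force: [0.5, 0.1, -6.9]
finger_gap: 27.8
27.770144181062157 [ 0.53  0.05 -6.93] [179.86   0.02  97.27] [-0.02 -0.03  0.01]
shift [ 0.   -0.14  0.59] rot [0.   0.   0.01]
```

View pics/w5.png

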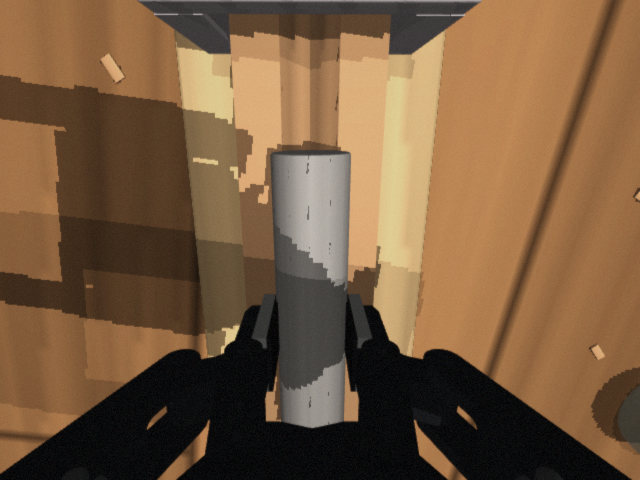

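View pics/s5c.png

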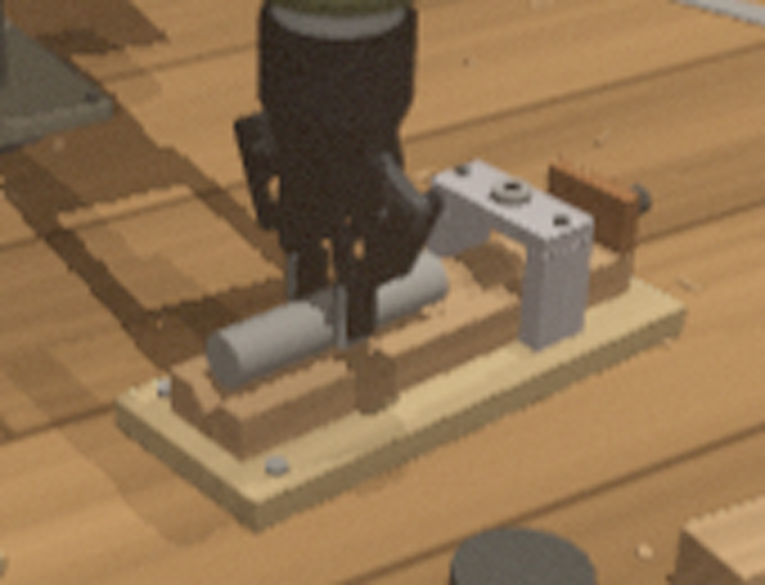

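```bash
python3 -m inch '[[[0,-0.08,0.2],[0,0,0.003],0],[[0,-0.08,0.4],[0,0,0.003],0],[[0,-0.08,0.5],[0,0,0.003],0],[[0,-0.08,0.5],[0,0,0.003],0],[[0,-0.08,0.5],[0,0,0.003],0]]'; python3 - <<'E'
from h import *
s=telemetry.sense();print(s['finger_gap'],s['ft_force'],s['tcp_rot'],s['wrist_torque'])
E
```

```text
time: 9.75
tool_pos: [498.1, 28.0, 59.2]
tcp_rot: [179.9, 0.0, 97.1]
ft_force: [1.7, 0.9, -0.7]
finger_gap: 28.2
28.246886237867677 [ 1.68  0.86 -0.66] [179.91   0.01  97.1 ] [ 0.15 -0.21 -0.07]
```

```bash
python3 -m inch '[[[0,0,0.05],[0,0,0],0],[[0,0,0.05],[0,0,0],0.5],[[0,0,0.05],[0,0,0],0.5],[[0,0,0.05],[0,0,0],0.6],[[0,0,0],[0,0,0],0.6],[[0,0,-2],[0,0,0],0.6],[[0,0,-6],[0,0,0],0.6],[[0,0,-9],[0,0,0],0.6],[[0,0,-9],[0,0,0],0.6],[[0,0,-9],[0,0,0],0.6]]'; python3 - <<'E'
from h import *
A=tool();np.save("A6.npy",A)
im=viewer.snapshot("wrist"); cv2.imwrite("pics/w6.png",im[:,:,::-1])
s=telemetry.sense();print(s['finger_gap'],s['ft_force'],s['tcp_rot'],s['wrist_torque'])
im=viewer.snapshot("scene"); c=im[160:290,260:430,::-1];cv2.imwrite("pics/s6c.png",cv2.resize(c,None,fx=4.5,fy=4.5,interpolation=cv2.INTER_CUBIC))
E
```

```text
time: 10.75
tool_pos: [497.9, 28.0, 149.3]
tcp_rot: [179.9, 0.0, 97.1]
ft_force: [0.2, 0.0, -0.7]
finger_gap: 51.7
51.35354524909505 [ 0.39 -0.65 -0.54] [-179.97   -0.     97.1 ] [ 0.02 -0.01  0.02]
```

View pics/w6.png

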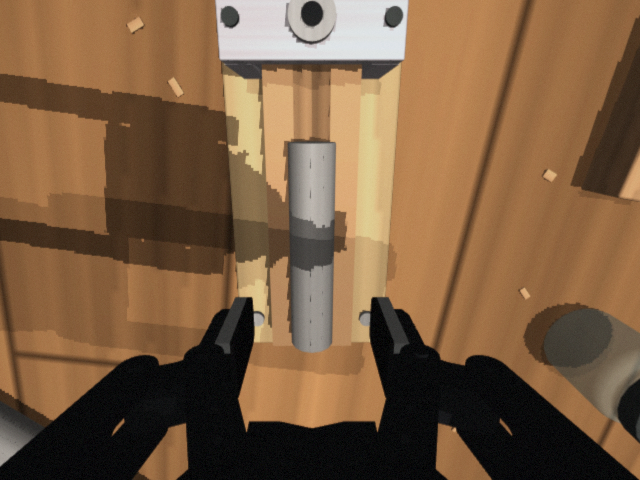

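View pics/s6c.png

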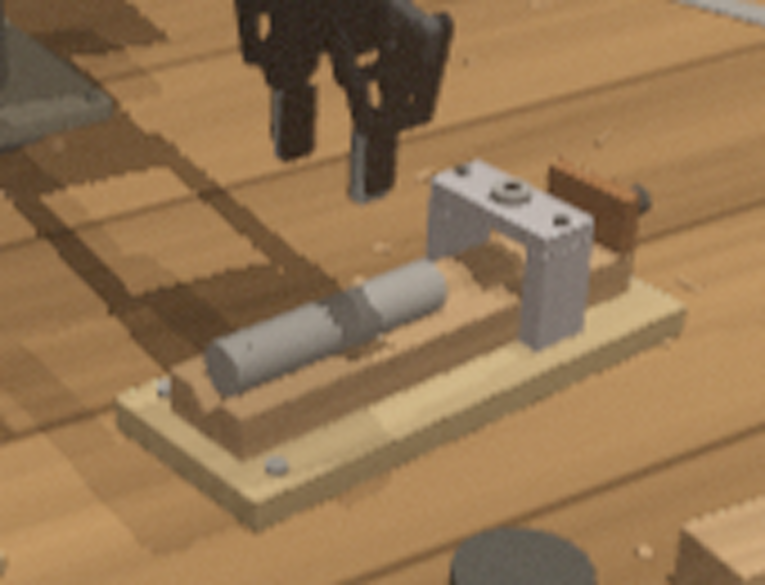

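```bash
python3 -m inch '[[[-3,0,0],[0,0,0],0],[[-6.5,0,0],[0,0,0],0],[[-9.6,0,0],[0,0,0],0],[[-9.6,0,1],[0,0,0],0],[[-9.6,0,4],[0,0,0],0],[[-9.6,0,7],[0,0,0],0],[[-9.6,0,8.9],[0,0,0],0],[[-9.6,0,8.9],[0,0,0],0],[[-9.6,0,8.9],[0,0,0],0],[[-9.6,0,8.9],[0,0,0],0]]' 30; python3 - <<'E'
from h import *
s=telemetry.sense();print(s['finger_gap'],s['ft_force'],s['tcp_rot'],s['wrist_torque'])
im=viewer.snapshot("wrist"); cv2.imwrite("pics/w7.png",im[:,:,::-1])
im=viewer.snapshot("scene"); c=im[160:290,260:430,::-1];cv2.imwrite("pics/s7c.png",cv2.resize(c,None,fx=4.5,fy=4.5,interpolation=cv2.INTER_CUBIC))
E
```

```text
time: 11.85
tool_pos: [509.8, -67.1, 60.5]
tcp_rot: [179.9, 0.0, 97.1]
ft_force: [-0.2, 0.4, -0.4]
finger_gap: -0.0
-0.04697346252528308 [-0.22  0.36 -0.38] [179.93   0.02  97.12] [0.01 0.03 0.03]
```

View pics/w7.png

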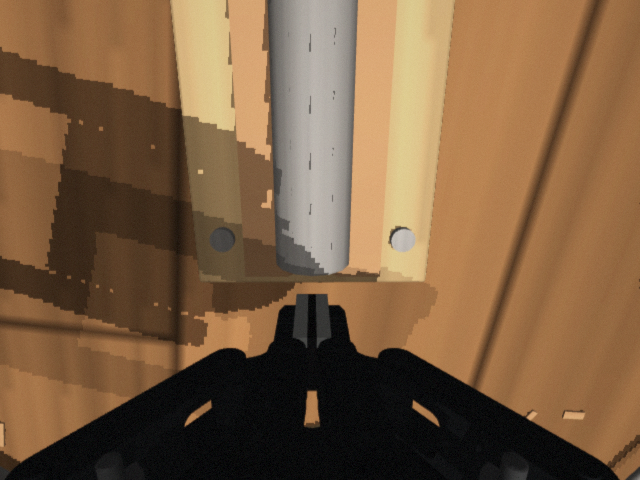

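View pics/s7c.png

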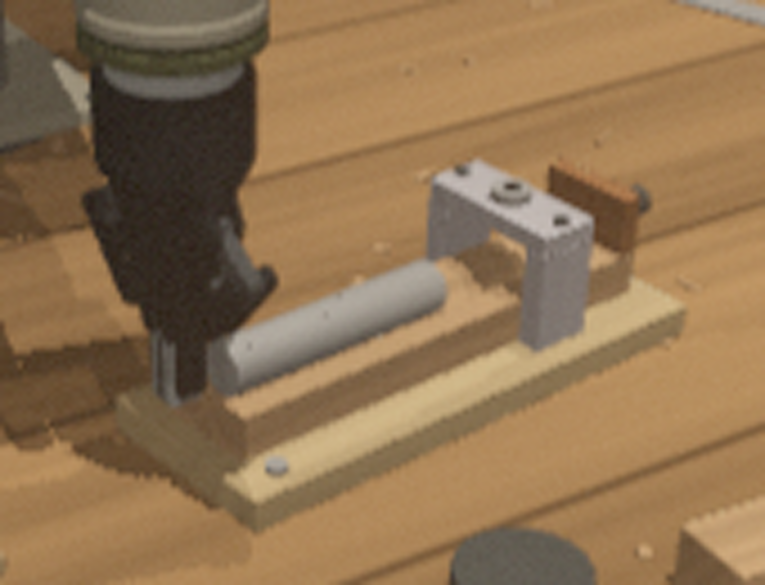

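```bash
python3 - <<'E'
from h import *
m=viewer.camera_model("top");T=m['cam_to_world']
im=cv2.imread("pics/top0.png");c=im[235:285,130:215]
cv2.imwrite("pics/cst.png",cv2.resize(c,None,fx=9,fy=9,interpolation=cv2.INTER_CUBIC))
th=np.radians(97);u=np.array([np.cos(th),np.sin(th)]);c=np.array([490.5,87.4])-1*u
for x in [86,90,95,100,105,110,115,120,128]:
    p=np.r_[c+x*u,55.2+7]; q=proj(m,T,p); q2=proj(m,T,np.r_[c+x*u,55.2]); print(x,(q-[130,235])*9+4,(q2-[130,235])*9+4)
s=telemetry.sense();print(((s['tool_pos'][:2]-c)@u))
E
```

```text
86 [524.75 211.52] [536.04 216.82]
90 [503.82 213.73] [515.29 219.01]
95 [477.65 216.5 ] [489.36 221.76]
100 [451.49 219.27] [463.43 224.5 ]
105 [425.33 222.04] [437.5  227.25]
110 [399.17 224.81] [411.57 229.99]
115 [373.01 227.58] [385.65 232.74]
120 [346.85 230.35] [359.72 235.48]
128 [305.   234.78] [318.24 239.88]
-154.9929550923177
```

View pics/cst.png

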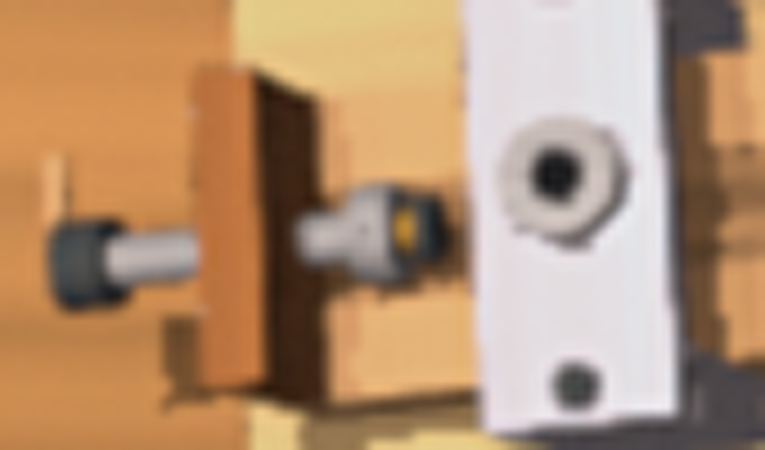

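```bash
python3 -m inch '[[[0.4,0,0],[0,0,0],0],[[0.8,0,0],[0,0,0],0],[[1.0,0,0],[0,0,0],0],[[1.15,0,0],[0,0,0],0],[[1.3,0,0],[0,0,0],0],[[1.4,0,0],[0,0,0],0],[[1.5,0,0],[0,0,0],0],[[1.6,0,0],[0,0,0],0],[[1.75,0,0],[0,0,0],0],[[1.9,0,0],[0,0,0],0],[[2.1,0,0],[0,0,0],0],[[2.3,0,0],[0,0,0],0],[[2.5,0,0],[0,0,0],0]]'; cat >> h.py <<'E'
def st():
    s=telemetry.sense();th=np.radians(97);u=np.array([np.cos(th),np.sin(th)]);n=np.array([-u[1],u[0]]);c=np.array([490.5,87.4])-u
    d=s['tool_pos'][:2]-c; f=s['ft_force']
    print("t",s['time'],"x %.2f y %.2f z %.1f"%(d@u,d@n,s['tool_pos'][2]),"F along %.2f lat %.2f z %.2f"%(f[:2]@u,f[:2]@n,f[2]))
E
python3 -c "
from h import *
st()"
```

```text
time: 13.25
tool_pos: [506.2, -43.4, 59.5]
tcp_rot: [180.0, 0.1, 97.1]
ft_force: [1.0, -5.4, -1.3]
finger_gap: -0.1
t 13.25 x -130.74 y 0.40 z 59.5 F along -5.46 lat -0.33 z -1.26
```

```bash
python3 -m inch '[[[0.3,0,0],[0,0,0],0],[[0.6,0,0],[0,0,0],0],[[0.9,0,0],[0,0,0],0],[[1.2,0,0],[0,0,0],0],[[1.5,0,0],[0,0,0],0],[[1.8,0,0],[0,0,0],0],[[2.1,0,0],[0,0,0],0],[[2.4,0,0],[0,0,0],0],[[2.7,0,0],[0,0,0],0],[[3.0,0,0],[0,0,0],0],[[3.3,0,0],[0,0,0],0],[[3.6,0,0],[0,0,0],0],[[3.9,0,0],[0,0,0],0],[[4.2,0,0],[0,0,0],0],[[4.5,0,0],[0,0,0],0],[[4.8,0,0],[0,0,0],0],[[5.1,0,0],[0,0,0],0],[[5.3,0,0],[0,0,0],0],[[5.5,0,0],[0,0,0],0],[[5.6,0,0],[0,0,0],0]]'; python3 - <<'E'
from h import *
st()
im=viewer.snapshot("top");cv2.imwrite("pics/t8.png",im[:,:,::-1]); c=im[215:300,130:300,::-1]
cv2.imwrite("pics/t8c.png",cv2.resize(c,None,fx=4.5,fy=4.5,interpolation=cv2.INTER_CUBIC))
im=viewer.snapshot("scene"); c=im[160:290,260:430,::-1];cv2.imwrite("pics/s8c.png",cv2.resize(c,None,fx=4.5,fy=4.5,interpolation=cv2.INTER_CUBIC))
st()
E
```

```text
time: 15.25
tool_pos: [499.2, 12.2, 59.5]
tcp_rot: [-180.0, 0.1, 97.1]
ft_force: [0.7, -6.8, -1.6]
finger_gap: -0.2
t 15.25 x -74.71 y 0.56 z 59.5 F along -6.79 lat 0.17 z -1.55
t 15.35 x -74.61 y 0.54 z 59.5 F along -4.46 lat -0.09 z -1.14
```

View pics/t8c.png

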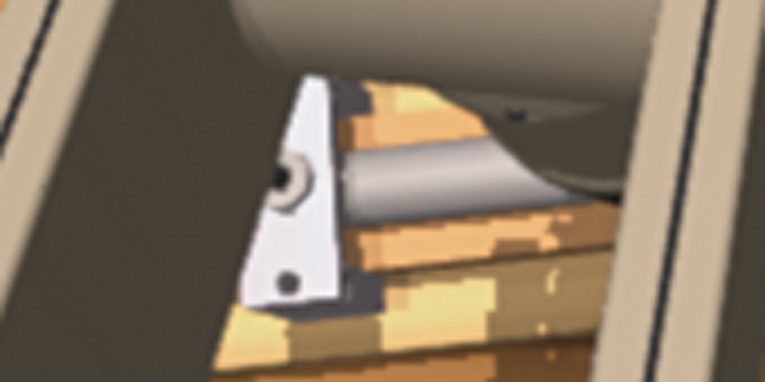

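View pics/s8c.png

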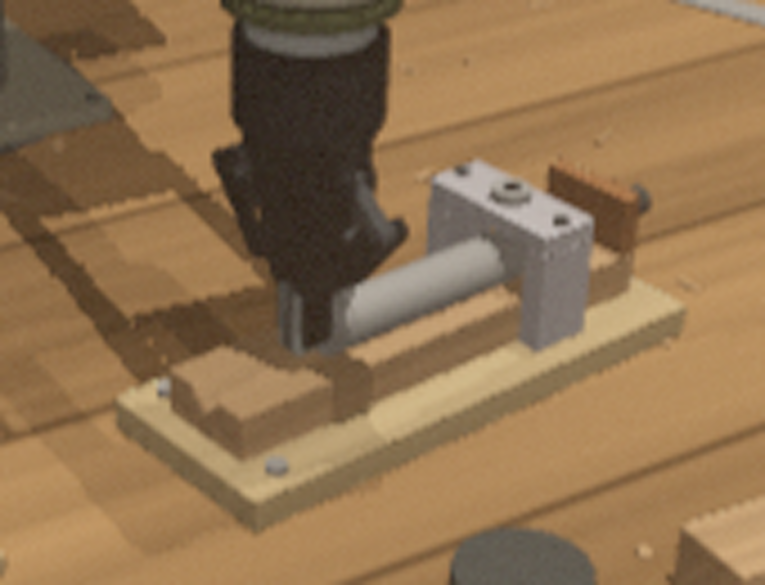

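```bash
python3 -m inch '[[[0.1,0,0],[0,0,0],0],[[0.25,0,0],[0,0,0],0],[[0.4,0,0],[0,0,0],0],[[0.55,0,0],[0,0,0],0],[[0.7,0,0],[0,0,0],0],[[0.85,0,0],[0,0,0],0],[[1.0,0,0],[0,0,0],0],[[1.15,0,0],[0,0,0],0],[[1.3,0,0],[0,0,0],0],[[1.4,0,0],[0,0,0],0],[[1.5,0,0],[0,0,0],0],[[1.6,0,0],[0,0,0],0],[[1.7,0,0],[0,0,0],0],[[1.75,0,0],[0,0,0],0],[[1.8,0,0],[0,0,0],0]]'; python3 -c "
from h import *
st()"
```

```text
time: 16.85
tool_pos: [497.0, 29.9, 59.5]
tcp_rot: [-180.0, 0.1, 97.1]
ft_force: [-0.9, -6.1, -0.4]
finger_gap: -0.3
t 16.85 x -56.90 y 0.57 z 59.5 F along -5.99 lat 1.63 z -0.35
```

```bash
python3 -m inch '[[[0.04,0,0],[0,0,0],0],[[0.08,0,0],[0,0,0],0],[[0.12,0,0],[0,0,0],0],[[0.16,0,0],[0,0,0],0],[[0.20,0,0],[0,0,0],0]]'; python3 -c "
from h import *
st()"
```

```text
time: 17.35
tool_pos: [496.7, 31.8, 59.5]
tcp_rot: [-180.0, 0.1, 97.1]
ft_force: [-0.3, -5.8, 0.5]
finger_gap: -0.0
t 17.35 x -54.91 y 0.61 z 59.5 F along -5.70 lat 1.00 z 0.50
```

```bash
python3 -m inch '[[[0.03,0,0],[0,0,0],0],[[0.06,0,0],[0,0,0],0],[[0.09,0,0],[0,0,0],0],[[0.12,0,0],[0,0,0],0]]'; python3 -c "
from h import *
st()"
```

```text
time: 17.75
tool_pos: [496.6, 33.0, 59.5]
tcp_rot: [-180.0, 0.1, 97.1]
ft_force: [0.2, -6.3, -1.1]
finger_gap: 0.3
t 17.75 x -53.72 y 0.59 z 59.5 F along -6.30 lat 0.57 z -1.11
```

```bash
python3 -m inch '[[[0.03,0,0],[0,0,0],0],[[0.06,0,0],[0,0,0],0],[[0.08,0,0],[0,0,0],0],[[0.10,0,0],[0,0,0],0]]'; python3 -c "
from h import *
st()"
```

```text
time: 18.15
tool_pos: [496.5, 34.0, 59.5]
tcp_rot: [-180.0, 0.1, 97.1]
ft_force: [0.4, -6.0, -0.7]
finger_gap: 0.1
t 18.15 x -52.73 y 0.57 z 59.5 F along -6.04 lat 0.34 z -0.69
```

```bash
python3 -m inch '[[[0.03,0,0],[0,0,0],0],[[0.06,0,0],[0,0,0],0],[[0.08,0,0],[0,0,0],0],[[0.10,0,0],[0,0,0],0]]'; python3 -c "
from h import *
st()"
```

```text
time: 18.55
tool_pos: [496.3, 35.0, 59.5]
tcp_rot: [-180.0, 0.1, 97.1]
ft_force: [1.2, -6.2, 0.0]
finger_gap: 0.1
t 18.55 x -51.74 y 0.58 z 59.5 F along -6.26 lat -0.40 z 0.04
```

```bash
python3 -m inch '[[[0.03,0,0],[0,0,0],0],[[0.05,0,0],[0,0,0],0],[[0.07,0,0],[0,0,0],0],[[0.09,0,0],[0,0,0],0]]'; python3 -c "
from h import *
st()"
```

```text
time: 18.95
tool_pos: [496.2, 35.9, 59.5]
tcp_rot: [-180.0, 0.1, 97.1]
ft_force: [0.3, -6.6, -0.7]
finger_gap: -0.2
t 18.95 x -50.83 y 0.60 z 59.5 F along -6.61 lat 0.50 z -0.67
```

```bash
python3 -m inch '[[[0.02,0,0],[0,0,0],0],[[0.04,0,0],[0,0,0],0],[[0.06,0,0],[0,0,0],0],[[0.08,0,0],[0,0,0],0]]'; python3 -c "
from h import *
st()"
```

```text
time: 19.35
tool_pos: [496.1, 36.7, 59.5]
tcp_rot: [-180.0, 0.1, 97.1]
ft_force: [-0.2, -5.9, 0.2]
finger_gap: -0.1
t 19.35 x -50.03 y 0.61 z 59.5 F along -5.84 lat 0.91 z 0.22
```

```bash
python3 -m inch '[[[0.02,0,0],[0,0,0],0],[[0.04,0,0],[0,0,0],0],[[0.06,0,0],[0,0,0],0],[[0.08,0,0],[0,0,0],0]]'; python3 -c "
from h import *
st()"
```

```text
time: 19.75
tool_pos: [496.0, 37.4, 59.5]
tcp_rot: [-180.0, 0.1, 97.1]
ft_force: [0.7, -7.1, -0.2]
finger_gap: 0.4
t 19.75 x -49.25 y 0.62 z 59.5 F along -7.08 lat 0.18 z -0.18
```

```bash
python3 -m inch '[[[0.02,0,0],[0,0,0],0],[[0.04,0,0],[0,0,0],0],[[0.06,0,0],[0,0,0],0]]'; python3 -c "
from h import *
st()"
```

```text
time: 20.05
tool_pos: [496.0, 38.1, 59.5]
tcp_rot: [-180.0, 0.1, 97.1]
ft_force: [0.3, -6.1, -0.3]
finger_gap: 0.3
t 20.05 x -48.63 y 0.60 z 59.5 F along -6.08 lat 0.47 z -0.29
```

```bash
python3 -m inch '[[[0.02,0,0],[0,0,0],0],[[0.04,0,0],[0,0,0],0],[[0.06,0,0],[0,0,0],0],[[0.08,0,0],[0,0,0],0]]'; python3 -c "
from h import *
st()"
```

```text
time: 20.45
tool_pos: [495.8, 38.9, 59.5]
tcp_rot: [-180.0, 0.1, 97.1]
ft_force: [0.5, -6.7, -0.2]
finger_gap: -0.3
t 20.45 x -47.83 y 0.61 z 59.5 F along -6.70 lat 0.31 z -0.22
```

```bash
python3 -m inch '[[[0.02,0,0],[0,0,0],0],[[0.04,0,0],[0,0,0],0],[[0.06,0,0],[0,0,0],0],[[0.08,0,0],[0,0,0],0]]'; python3 -c "
from h import *
st()"
```

```text
time: 20.85
tool_pos: [495.8, 39.4, 59.5]
tcp_rot: [-180.0, 0.1, 97.1]
ft_force: [-0.1, -9.1, -0.8]
finger_gap: -0.1
t 20.85 x -47.31 y 0.60 z 59.5 F along -8.97 lat 1.19 z -0.82
```

```bash
python3 -m inch '[[[0.02,0,0],[0,0,0],0],[[0.02,0,0],[0,0,0],0]]'; python3 -c "
from h import *
st()"
```

```text
time: 21.05
tool_pos: [495.8, 39.4, 59.5]
tcp_rot: [-180.0, 0.2, 97.1]
ft_force: [0.4, -9.1, -1.0]
finger_gap: -0.3
t 21.05 x -47.32 y 0.64 z 59.5 F along -9.10 lat 0.72 z -0.96
```

```bash
python3 -m inch '[[[0.02,0,0],[0,0,0],0],[[0.04,0,0],[0,0,0],0]]'; python3 -c "
from h import *
st()"
```

```text
time: 21.25
tool_pos: [495.8, 39.4, 59.5]
tcp_rot: [-180.0, 0.2, 97.1]
ft_force: [1.1, -10.8, -1.3]
finger_gap: 0.1
t 21.25 x -47.29 y 0.58 z 59.5 F along -10.82 lat 0.21 z -1.32
```

```bash
python3 -m inch '[[[0.02,0,0],[0,0,0],0],[[0.03,0,0],[0,0,0],0]]'; python3 -c "
from h import *
st()"
```

```text
time: 21.45
tool_pos: [495.8, 39.4, 59.5]
tcp_rot: [-180.0, 0.2, 97.1]
ft_force: [1.2, -12.5, -0.2]
finger_gap: 0.1
t 21.45 x -47.26 y 0.58 z 59.5 F along -12.56 lat 0.35 z -0.18
```

```bash
python3 -m inch '[[[0,0,0],[0,0,0],0],[[0,0,0],[0,0,0],0]]'; python3 -c "
from h import *
st()"; python3 -m inch '[[[0,0,0],[0,0,0],0],[[0,0,0],[0,0,0],0],[[0,0,0],[0,0,0],0]]'; python3 -c "
from h import *
st()"
```

```text
time: 21.65
tool_pos: [495.8, 39.4, 59.5]
tcp_rot: [-180.0, 0.2, 97.1]
ft_force: [1.1, -12.1, -0.2]
finger_gap: -0.1
t 21.65 x -47.25 y 0.59 z 59.5 F along -12.19 lat 0.35 z -0.22
time: 21.95
tool_pos: [495.8, 39.4, 59.5]
tcp_rot: [-180.0, 0.2, 97.1]
ft_force: [1.2, -12.0, -0.1]
finger_gap: 0.2
t 21.95 x -47.26 y 0.59 z 59.5 F along -12.04 lat 0.28 z -0.14
```

```bash
python3 -m inch '[[[0,0,0],[0,0,0],0],[[0,0,0],[0,0,0],0],[[-0.1,0,0],[0,0,0],0],[[-0.3,0,0],[0,0,0],0],[[-0.8,0,0],[0,0,0],0],[[-2,0,0],[0,0,0],0],[[-4,0,0],[0,0,0],0],[[-6,0,0],[0,0,0],0],[[-8,0,-1],[0,0,0],0],[[-10,0,-4],[0,0,0],0],[[-12,0,-8],[0,0,0],0],[[-13,0,-12],[0,0,0],0],[[-14,0,-15],[0,0,0],0],[[-14,0,-15],[0,0,0],0],[[-14,0,-15],[0,0,0],0],[[-14,0,-15],[0,0,0],0]]'; python3 - <<'E'
from h import *
st()
im=viewer.snapshot("top");cv2.imwrite("pics/t9.png",im[:,:,::-1])
im=viewer.snapshot("scene"); cv2.imwrite("pics/s9.png",im[:,:,::-1]);c=im[160:290,260:430,::-1];cv2.imwrite("pics/s9c.png",cv2.resize(c,None,fx=4.5,fy=4.5,interpolation=cv2.INTER_CUBIC))
E
```

```text
time: 23.55
tool_pos: [512.0, -97.1, 208.0]
tcp_rot: [-179.9, -0.1, 97.1]
ft_force: [0.4, 0.0, -0.5]
finger_gap: -0.1
t 23.55 x -184.78 y 1.12 z 208.0 F along -0.04 lat -0.38 z -0.51
```

View pics/t9.png

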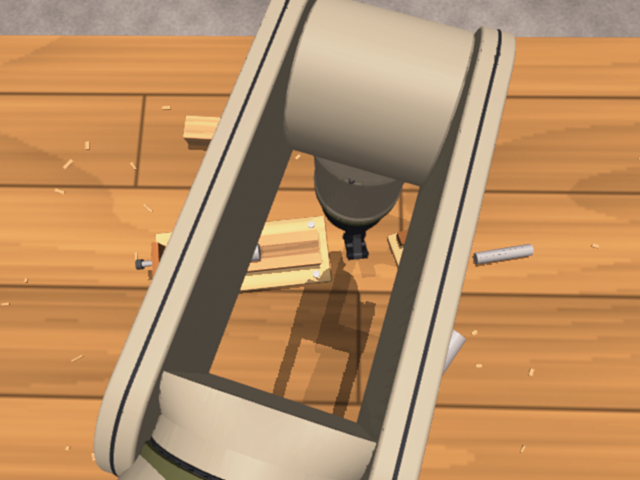

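View pics/s9c.png

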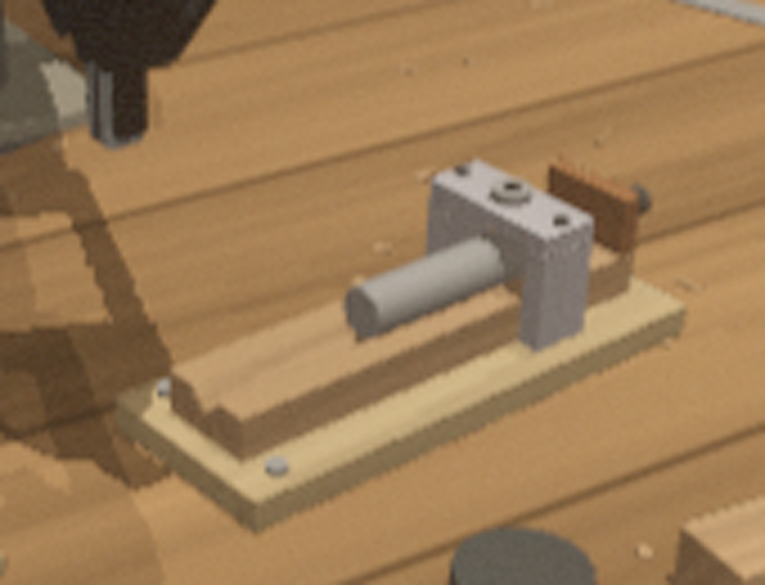

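Neither view shows the front end of the bar. I'll swing the arm aside to see the bar against the stop from above.

```bash
python3 -m inch '[[[-5,0,0],[0,0,0],0],[[-10,0,0],[0,0,0],0],[[-15,0,0],[0,0,0],0],[[-20,0,0],[0,0,0],0],[[-25,0,0],[0,0,0],0],[[-28,0,0],[0,0,0],0],[[-28,0,0],[0,0,0],0],[[-28,0,0],[0,0,0],0],[[-28,0,0],[0,0,0],0],[[-28,0,0],[0,0,0],0]]'; python3 - <<'E'
from h import *
im=viewer.snapshot("top");cv2.imwrite("pics/t10.png",im[:,:,::-1])
a=cv2.imread("pics/top0.png")[225:295,125:260];b=im[225:295,125:260,::-1]
o=np.vstack([a,b]);cv2.imwrite("pics/cmp.png",cv2.resize(o,None,fx=4.2,fy=4.2,interpolation=cv2.INTER_CUBIC))
E
```

```text
time: 24.65
tool_pos: [547.7, -373.6, 209.3]
tcp_rot: [-180.0, -0.0, 97.2]
ft_force: [0.5, 0.9, -1.1]
finger_gap: -0.1
```

View pics/cmp.png

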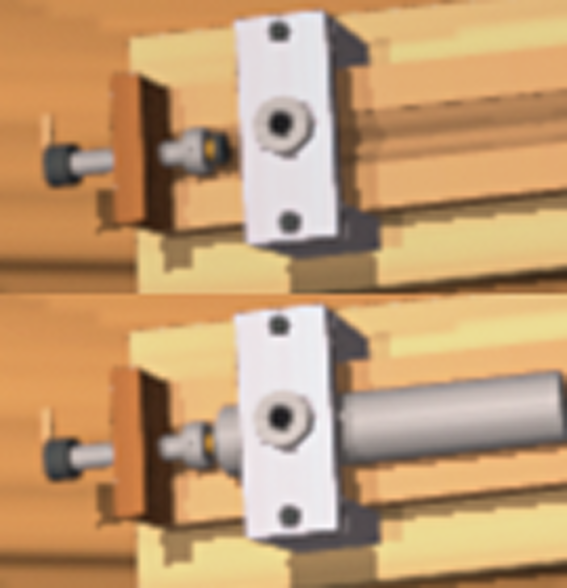

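View pics/t10.png

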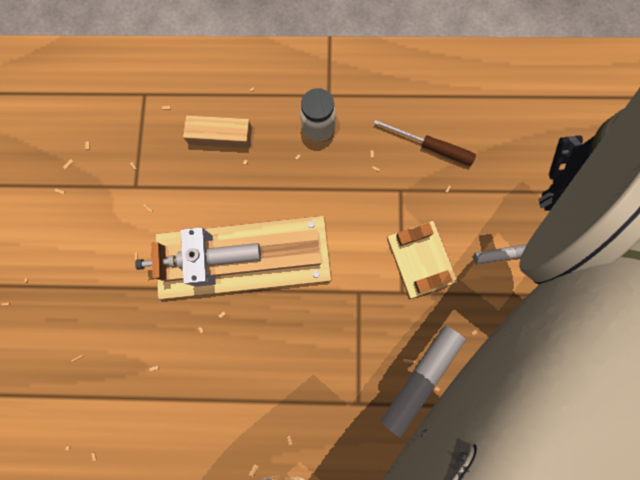

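The comparison shows the bar's front end touching the tip at about (215,440) in the crop. The stop's collar and tail are at the same pixels as before, and the jar, screwdriver and offcut haven't moved.

```bash
python3 -c "
from bench import r
print(r.hand_in())"
```

```text
the job is handed in; nothing more can be done
None
```

I lifted the middle-sized bar off its rest, laid it in the open part of the groove and let go. I then pushed it under the bridge with the shut fingers until it bore on the stop. The job was handed in at about 25 s of the 72 s allowed.

- **Press force:** The bar slid at about 6 to 6.5 N. Against the stop the wrist read 12.0 to 12.6 N and held for about 0.7 s. That puts about 6 N on the stop itself, inside the 4 to 8 N asked. The sliding force scattered by about 0.5 N, so that 6 N is good to about the same amount.
- **Final picture:** Seen from above, the bar lies against the stop's tip. The stop, jar, screwdriver and offcut look to be where they were at the start, and the arm is clear of everything.
- **Disagreements:**
  - The gap read 27.8 mm on the 30 mm bar. I regripped once lower and it read the same, so I treated it as a reading offset and went back to the first height.
  - The measured tool position and the wrist camera differed by about 1 mm sideways over the groove. I went with the camera, and the bar seated straight.
  - The stop tip was found within about 2 mm of where the picture had put it.

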